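Clamp the test tile in the jig with its wing nut

ROBOT

A 6-joint arm with a two-finger parallel gripper is mounted at the origin on the work surface; the furniture and walls round the work are solid. World frame = base frame: x ahead of the robot, y to its left, z up, the work surface at z = 0. Lengths are in m, angles in rad, forces in N, time in s.
With the tool pointing down it reaches from about 0.35 to 0.975 m from the base axis. Payload 4.9 kg.
Tool frame: the origin (TCP) lies midway between the tips of the shut fingers; the grasp point (between the pads) lies 19 mm behind it; z points along the fingers, y is the line along which they close (so a half turn about z gives the same grasp; the last joint's range is limited). The gripper opens to 85 mm and grips with 20 to 120 N. Pads are 22 mm wide; open, the fingers measure 114 mm over their backs; the gripper's body (76 mm by 85 mm) begins 54 mm behind the grasp point. The pads swing forward as they close: fully open they stand 13 mm farther back than shut.
Start: joints at [-1.411, 0.053, 1.613, -0, 1.476, -0.119], TCP at [0.172, -0.601, 0.231] pointing down, gripper open.
Joint ranges: [-3.01, 3.01], [-1.01, 2.22], [0.06, 2.58], [-1.02, 4.17], [0.09, 2.62], [-3.14, 3.14]. Speed limits (rad/s): [2.57, 2.57, 3.14, 3.14, 3.14, 3.14].

INTERFACE

Orientations are given as a rotation vector (axis times angle).
In Python, from station import ctrl gives the robot as it stands.
- The arm moves only by the tool step_arm, never from a script. Its argument "targets" is a list of rows, each an object with "travel": the shift along the world's x, y, z as a fraction of full scale, a list of three; "angular": the turn, a rotation vector about the world's x, y, z as a fraction of full scale, a list of three; "gripper": the opening, from 0 (shut) to 1 (fully open). In form: [{"travel": [x, y, z], "angular": [rx, ry, rz], "gripper": gripper}, ...]. A call has 1 to 10 rows; each row is the pose to reach, as a shift and turn from the pose commanded when the call began; what a row does not reach only later rows make up. Full scale, the value 1, is 0.6 m for a shift and pi/4 rad for a turn. A row lasts 1/10 s, in which the tool goes at most 50 mm and 8.59 degrees, less where a joint would pass 70% of its speed; a pose out of reach is approached as far as the arm can. A call with a number of a shift or a turn outside -1 to 1 is refused whole. A call with a gripper value outside its range is refused whole. The fingers move at their own pace and stop on an object; "squeeze" is the grip in N (left out, the last holds). Time passes only in rows, so rows that repeat a pose let the fingers close. It gives the time, the measured TCP pose, the force, the opening and the grip force at its end, in the units of the state.
- ctrl.get_obs(): the state, without advancing time (a new reading comes with each control period).
- ctrl.get_image(name): name is "scene" or "top" or "wrist"; returns a dict with "img" (420x560x3 uint8, red, green, blue), "fx", "fy", "cx", "cy" (pixels), "rvec" (rotation vector, rad) and "tvec" (3), from world to camera coordinates, as OpenCV has them. Camera axes: x right, y down, z forward; pixel columns grow to the right and rows downward; lengths in m; the calibration is good to about 2 mm. A picture is of the moment at which its call begins. There is no depth.
- ctrl.finish_job(): hands the job in; it is judged then, once.
The state is a dict: "t": time; "q": joint angles; "dq": joint speeds; "effort": joint torques, N m; "tool_pos": TCP position; "tool_rot": TCP orientation; "contact_force": force on the tool from outside, world axes, zero at the start; "wrist_torque": the same for the moment, N m; "opening": finger opening in m; "grip_force": force on a finger pad.
Only numpy, scipy, OpenCV 4.12 (cv2) and the standard library are available. Lean on these libraries where they do the work, as an engineer would, in place of code of your own. Each camera call takes 0.05 s, during which the arm holds its last target. There are 200 camera calls.

TASK

With the fingertips, push the sliding jaw of the wooden jig up to the grey tile until the tile sits snug and square between the jaw and the end fence. Then turn the loose wing nut on the jaw clockwise (seen from above), by pushing on its wings with a fingertip stroke after stroke, until it is down on its rubber washer. Only push: do not squeeze the nut, lift the tile, or disturb the cup, the jar and the kidney nearby; finish clear of everything.

Things in the scene. Friction and masses are not known exactly. Their poses are not given: they have to be found in the camera images.
- tile_jig: fixed plywood board 300 x 110 x 18 mm; origin at the centre of its underside on the table, its +x runs along the board to the end fence, z up. Jig +x points roughly to the robot's right (world -y). The end fence is a wooden bar 22 mm thick, its inner face at jig x = +114 mm, top 38 mm above the table. Two guide strips, 8 mm high, run along the board at jig y = +-45 mm (inner faces at +-41 mm).
- fence_face (a point): middle of the foot of the fence's inner face (board top level, jig x = +114 mm, y = 0); axes as the jig's.
- jaw (a joint): sliding jaw along jig +x, in m: 0 when the 38 mm tile is snug between jaw and fence; negative (down to -0.075) when drawn back; starts between -0.055 and -0.035. Stiff: needs about 9 N to move, and stays where it is left. Its wooden block is 78 mm wide (across, jig y), 98 mm long, top 40 mm above the table.
- jaw_front (a point): middle of the foot of the jaw's front face (the face toward the tile), at board-top level; axes as the jig's. The front 12 mm of the jaw is a tall upright face 78 mm wide whose top is 74 mm above the table; the wings pass 4 mm from it, so a finger cannot go round the nut on that side.
- jaw_back (a point): middle of the jaw's flat rear face, 98 mm behind jaw_front, 29 mm above the table: the rear face spans 18 to 40 mm above the table and is free to push on toward jig +x.
- wing_nut (a joint): turn of the wing nut, in rad: 0 = home, just resting on the rubber washer; negative = backed off; grows as it turns clockwise seen from above. Starts between -7.5 and -4.5. It sinks 6 mm per turn. Turns easily (0.012 N m plus a little drag) and stays where it is left; it stops at 0, where the rubber washer twists along elastically (1 N m per rad) if pushed further.
- nut_hub (a point): on the nut's axis, 54 mm behind jaw_front, 22 mm above the nut's underside; 66 mm above the table when home, up to 73 mm when backed off. Its x axis lies along the wings. Steel wing nut with two round ears, one each side, 7 mm thick, reaching from the hub (radius 10 mm) to radius 38 mm and from 14 mm below to 14 mm above this point.
- washer_top (a point): centre of the top of the black rubber washer under the nut (32 mm wide, 3.5 mm thick), 43.5 mm above the table; the flat top of the jaw's block round it is 40 mm above the table. The nut's round foot is 28 mm wide.
- tile: loose grey ceramic tile 38 x 66 x 6 mm, 35 g, lying on the board between jaw and fence; origin at the centre of its underside, its short side along its x.
- glazed_cup: bystander: brown-glazed small cup, 64 mm wide, 63 mm high, beyond the jig; origin at the centre of its foot.
- iron_jar: bystander: glass jar with a dark screw lid, 52 mm wide, 94 mm high, off the fence end of the jig; origin at the centre of its foot.
- kidney: bystander: flat red rubber kidney scraper 39 x 85 x 9 mm, off the other end of the jig; origin at its underside.
Things that resemble listed ones, but are neither listed nor needed, are in the scene too. What is meant by the tile is not green, and is the smaller of those in its own colour.

How it is judged:
On the way, in this order (a step that is already met when the one before it is completed fails the run):
1. the jaw has pushed the tile snug and square against the fence (value of joint jaw above -0.003 m and x of tile in the frame of fence_face above -0.0225 m and angle between the x axis of tile and the x axis of tile_jig, either way round below 0.06 rad), for 0.2 s.
2. the wing nut has been turned down to its washer (value of joint wing_nut above -0.25 rad), for 0.1 s.
At the end, for the whole second after the job is handed in: The jaw is within 3 mm of snug, the tile lies flat and square (0.06 rad) within 3.5 mm of the fence, and the wing nut rests within 0.25 rad of home on its washer, all at rest (all of step 1 and z of tile in the frame of fence_face below 0.003 m and value of joint wing_nut above -0.25 rad and velocity of joint wing_nut between -0.1 and 0.1 rad/s and linear speed of tile below 0.01 m/s); the robot touches nothing.
It fails at once if the tile is lifted or tipped (z of tile in the frame of fence_face above 0.012 m or angle between tile's own z axis and vertical above 0.35 rad).
It fails at once if the nut is squeezed or forced (over 25 N of finger force) (contact force between the fingers and wing_nut above 25 N).
It fails at once if the cup, the jar or the kidney is moved by more than 15 mm (distance of any of glazed_cup, iron_jar, kidney from where it was at the start of the episode above 0.015 m).
It also fails if it takes over 58 s, if anything falls off the work surface, if the arm or the gripper's body presses on something with over 40 N, if the wrist force passes 120 N, or if a joint passes its speed limit or range.

## Working session

There is one attempt and no reset: what is moved stays moved. The work goes in short steps, Python scripts to look and compute and a tool call to move; the robot and the scene stay as the last step left them, time stands still between calls to the robot, and variables do not carry over. Pictures are saved under pics/ and viewed, at most 10 in all, crops included, and the job is handed in when it is done.

Besides the shell and the picture viewer there is one more tool, called after ">>>" as a command line: name --argument value ..., lists and objects as JSON in quotes. step_arm: Moves the arm, as the interface text tells. Its arguments: {"type":"object","properties":{"targets":{"type":"array"},"squeeze":{"type":"number"}},"required":["targets"]}

```bash
mkdir -p pics; cat > h.py <<'E'
import numpy as np, cv2
from station import ctrl
def snap(n,f):
    d=ctrl.get_image(n); cv2.imwrite(f'pics/{f}.png',cv2.cvtColor(d['img'],cv2.COLOR_RGB2BGR))
    np.savez(f'pics/{f}.npz',**{k:v for k,v in d.items()}); return d
def ray(d,u,v,z):
    R=cv2.Rodrigues(np.array(d['rvec'],float))[0]; t=np.array(d['tvec'],float).ravel()
    c=-R.T@t; w=R.T@np.array([(u-d['cx'])/d['fx'],(v-d['cy'])/d['fy'],1.])
    return c+w*(z-c[2])/w[2]
def proj(d,P):
    R=cv2.Rodrigues(np.array(d['rvec'],float))[0]; t=np.array(d['tvec'],float).ravel()
    p=R@np.asarray(P,float)+t; return [d['fx']*p[0]/p[2]+d['cx'],d['fy']*p[1]/p[2]+d['cy']]
E
python3 - <<'E'
from h import *
for n in('top','scene'):
    d=snap(n,n+'0'); print(n,d['fx'],d['cx'],d['cy'],np.round(d['rvec'],3),np.round(d['tvec'],3))
a=cv2.imread('pics/top0.png'); 
o=ctrl.get_obs(); print({k:np.round(v,3) for k,v in o.items()})
E
```

```text
top 418.00029796167456 279.30172811469225 201.6384841035375 [ 2.149 -2.112  0.179] [0.076 0.486 1.024]
scene 437.2073182096838 276.1671658621249 206.24790291822708 [ 0.55  -2.408  1.561] [0.468 0.134 0.952]
{'t': np.float64(0.1), 'q': array([-1.411,  0.053,  1.614,  0.   ,  1.476, -0.119]), 'dq': array([-0.001, -0.003, -0.003,  0.   ,  0.001, -0.   ]), 'effort': array([-1.0000e-03, -3.9491e+01, -3.7136e+01, -0.0000e+00,  4.0000e-03,
       -0.0000e+00]), 'tool_pos': array([ 0.172, -0.6  ,  0.23 ]), 'tool_rot': array([-3.109, -0.436,  0.   ]), 'contact_force': array([-1.213, -0.057,  0.526]), 'wrist_torque': array([-0.047,  0.001,  0.026]), 'grip_force': np.float64(0.0), 'opening': np.float64(0.085)}
```

View pics/top0.png

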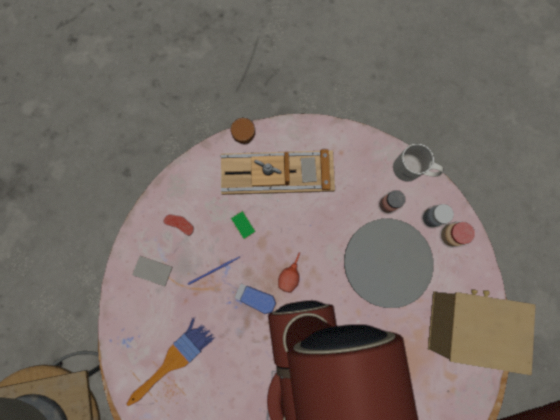

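View pics/scene0.png

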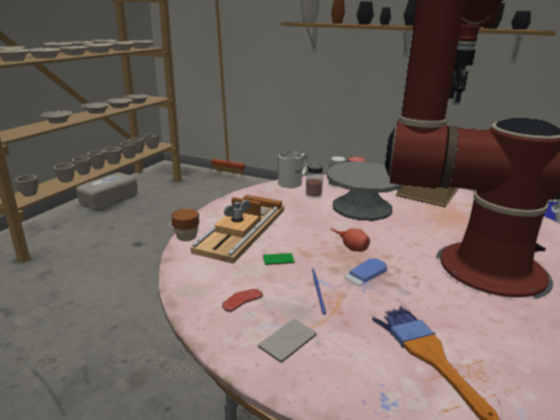

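The top view shows the jig at px (221–335, 150–195), with the jaw around (270,170), the tile at (309,168) and the cup at (242,130). The jar is near (393,201), and the kidney at (179,224). I'll enlarge the jig.

```bash
python3 - <<'E'
from h import *
a=cv2.imread('pics/top0.png')[140:205,210:345]; b=cv2.imread('pics/scene0.png')[185:265,185:295]
cv2.imwrite('pics/c.png',cv2.resize(a,(800,385),interpolation=cv2.INTER_CUBIC))
d=np.load('pics/top0.npz')
for n,u,v,z in[('boardTL',221,155,.018),('BL',221,194,.018),('TR',334,150,.018),('BR',335,191,.018),('cup',242,130,.06),('jar',393,201,.09),('kid',179,224,.009)]: print(n,ray(d,u,v,z).round(3))
E
```

```text
boardTL [0.612 0.241 0.018]
BL [0.506 0.237 0.018]
TR [ 0.631 -0.059  0.018]
BR [ 0.519 -0.061  0.018]
cup [0.667 0.183 0.06 ]
jar [ 0.482 -0.193  0.09 ]
kid [0.427 0.344 0.009]
```

View pics/c.png

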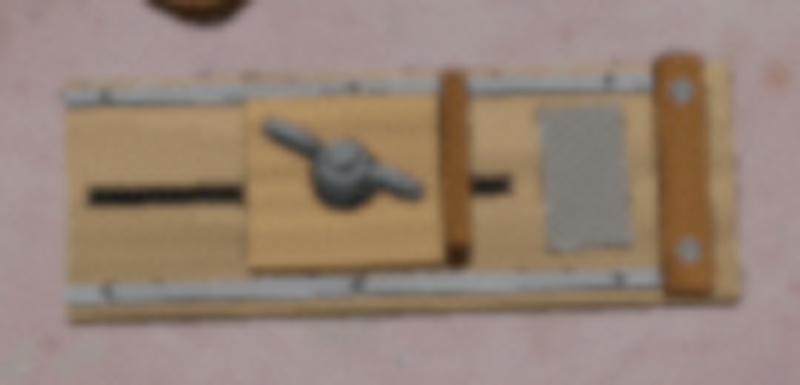

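```bash
python3 - <<'E'
from h import *
d=np.load('pics/top0.npz'); s=135/800
P=lambda u,v,z: ray(d,210+u*s-.4,140+v*s-.4,z)
c=[P(64,85,.018),P(70,322,.018),P(733,62,.018),P(740,301,.018)]
ex=(c[2]+c[3]-c[0]-c[1])[:2]; L=np.linalg.norm(ex)/2; ex/=np.linalg.norm(ex); ey=np.array([-ex[1],ex[0]])
o=sum(c)[:2]/4; print('centre',o.round(4),'ex',ex.round(4),'len',L, 'wid',np.linalg.norm((c[0]+c[2]-c[1]-c[3])[:2])/2)
J=lambda p:(np.round([(p[:2]-o)@ex,(p[:2]-o)@ey],4))
for n,u,v,z in[('fenceT',654,68,.038),('fenceB',666,290,.038),('jawbackT',246,100,.04),('jawbackB',251,268,.04),('uprT',469,72,.074),('uprB',470,262,.074),('hub',343,165,.085),('w1',270,125,.083),('w2',416,192,.083),('tileTL',540,106,.024),('tileTR',620,106,.024),('tileBL',550,248,.024),('tileBR',631,244,.024)]:
    print(n,J(P(u,v,z)))
print('cup',J(ray(d,242,130,.06)))
R=cv2.Rodrigues(np.array(ctrl.get_obs()['tool_rot']))[0]; print(R.round(3))
E
```

```text
centre [0.5681 0.0904] ex [ 0.0507 -0.9987] len 0.29845627091765475 wid 0.1089787532800842
fenceT [0.1129 0.0472]
fenceB [ 0.1131 -0.0527]
jawbackT [-0.0672  0.0382]
jawbackB [-0.0666 -0.0373]
uprT [0.0301 0.0375]
uprB [ 0.0275 -0.0452]
hub [-0.0244 -0.0043]
w1 [-0.0547  0.0146]
w2 [ 0.0057 -0.0165]
tileTL [0.0628 0.0356]
tileTR [0.0984 0.0344]
tileBL [ 0.0645 -0.0293]
tileBR [ 0.1003 -0.0287]
cup [-0.0879  0.1039]
[[ 0.961  0.275 -0.   ]
 [ 0.275 -0.961  0.002]
 [ 0.    -0.002 -1.   ]]
```

>>> step_arm --targets '[{"travel": [0, 0, 0.07], "angular": [0, 0, 0.15], "gripper": 0}, {"travel": [0.036, 0.073, 0.08], "angular": [0, 0, 0.3], "gripper": 0}, {"travel": [0.072, 0.146, 0.08], "angular": [0, 0, 0.48], "gripper": 0}, {"travel": [0.108, 0.219, 0.08], "angular": [0, 0, 0.66], "gripper": 0}, {"travel": [0.144, 0.292, 0.08], "angular": [0, 0, 0.84], "gripper": 0}, {"travel": [0.18, 0.365, 0.08], "angular": [0, 0, 1], "gripper": 0}, {"travel": [0.216, 0.438, 0.08], "angular": [0, 0, 1], "gripper": 0}, {"travel": [0.252, 0.511, 0.08], "angular": [0, 0, 1], "gripper": 0}, {"travel": [0.288, 0.584, 0.08], "angular": [0, 0, 1], "gripper": 0}, {"travel": [0.324, 0.657, 0.08], "angular": [0, 0, 1], "gripper": 0}]' --squeeze 60

```text
t: 1.1
tool_pos: [0.3666, -0.2047, 0.279]
tool_rot: [2.708, 1.593, 0.0]
contact_force: [0.4, -0.9, 1.0]
opening: -0.0002
grip_force: 0.0
```

>>> step_arm --targets '[{"travel": [0.036, 0.073, 0], "angular": [0, 0, 0.18], "gripper": 0}, {"travel": [0.072, 0.146, 0], "angular": [0, 0, 0.36], "gripper": 0}, {"travel": [0.108, 0.219, 0], "angular": [0, 0, 0.54], "gripper": 0}, {"travel": [0.144, 0.292, 0], "angular": [0, 0, 0.71], "gripper": 0}, {"travel": [0.18, 0.365, 0], "angular": [0, 0, 0.71], "gripper": 0}, {"travel": [0.216, 0.438, 0], "angular": [0, 0, 0.71], "gripper": 0}, {"travel": [0.252, 0.511, 0], "angular": [0, 0, 0.71], "gripper": 0}, {"travel": [0.29, 0.583, -0.02], "angular": [0, 0, 0.71], "gripper": 0}, {"travel": [0.328, 0.653, -0.05], "angular": [0, 0, 0.71], "gripper": 0}, {"travel": [0.328, 0.653, -0.11], "angular": [0, 0, 0.71], "gripper": 0}]'

```text
t: 2.1
tool_pos: [0.566, 0.1897, 0.215]
tool_rot: [2.157, 2.281, 0.009]
contact_force: [-1.0, -0.9, 0.0]
opening: -0.0001
grip_force: 0.0
```

```bash
python3 - <<'E'
from h import *
snap('wrist','w1'); o=ctrl.get_obs(); print(o['tool_pos'].round(4),o['q'].round(3)); print(cv2.Rodrigues(np.array(o['tool_rot']))[0].round(3))
E
```

```text
[0.5608 0.187  0.2052] [ 0.196 -0.003  1.714  0.     1.441  0.141]
[[-0.055  0.998 -0.01 ]
 [ 0.999  0.055 -0.002]
 [-0.001 -0.01  -1.   ]]
```

View pics/w1.png

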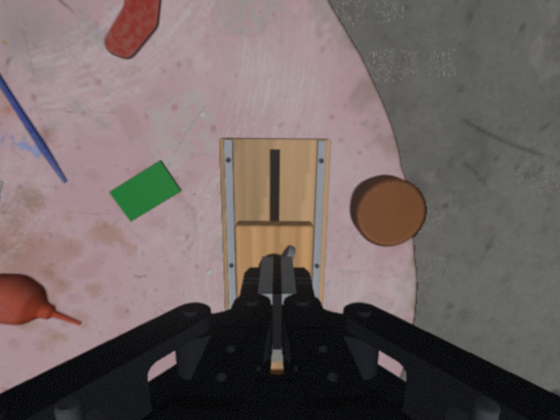

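The wrist view shows the board's rear edge at row 139 (cols 220–330), the jaw's rear top edge at row 222 (cols 237–313), and the shut fingertips near (278,260). The cup is at (389,210).

```bash
cat >> h.py <<'E'
o=np.array([.5681,.0904]); ex=np.array([.0507,-.9987]); ey=np.array([.9987,.0507])
J=lambda p:np.round([(np.array(p)[:2]-o)@ex,(np.array(p)[:2]-o)@ey],4)
W=lambda x,y:o+x*ex+y*ey
E
python3 - <<'E'
from h import *
d=np.load('pics/w1.npz')
for n,u,v,z in[('bL',220,139,.018),('bR',330,139,.018),('jL',237,222,.04),('jR',313,222,.04),('cup',389,210,.06)]: print(n,J(ray(d,u,v,z)))
print('tcp',J(ctrl.get_obs()['tool_pos']), proj(d,ctrl.get_obs()['tool_pos']))
E
```

```text
bL [-0.1503 -0.052 ]
bR [-0.1508  0.0547]
jL [-0.073  -0.0352]
jR [-0.0732  0.0383]
cup [-0.0906  0.104 ]
tcp [-0.0969 -0.0024] [np.float64(267.4908489683115), np.float64(271.77490342882413)]
```

>>> step_arm --targets '[{"travel": [0, 0, -0.08], "angular": [0, 0, 0], "gripper": 0}, {"travel": [0, 0, -0.16], "angular": [0, 0, 0], "gripper": 0}, {"travel": [0, 0, -0.22], "angular": [0, 0, 0], "gripper": 0}, {"travel": [0, 0, -0.27], "angular": [0, 0, 0], "gripper": 0}, {"travel": [0, 0, -0.27], "angular": [0, 0, 0], "gripper": 0}, {"travel": [0, 0, -0.27], "angular": [0, 0, 0], "gripper": 0}]'

```text
t: 2.75
tool_pos: [0.563, 0.1847, 0.0517]
tool_rot: [-2.164, -2.276, 0.001]
contact_force: [0.5, -0.5, -0.1]
opening: 0.0002
grip_force: 0.0
```

```bash
python3 - <<'E'
from h import *
b=ctrl.get_obs(); print(b['t'],b['tool_pos'].round(4),J(b['tool_pos']),b['contact_force'].round(2),cv2.Rodrigues(np.array(b['tool_rot']))[0].round(3))
E
```

```text
2.75 [0.563  0.1847 0.0517] [-0.0944 -0.0003] [ 0.49 -0.49 -0.08] [[-0.05   0.999 -0.001]
 [ 0.999  0.05  -0.   ]
 [-0.    -0.001 -1.   ]]
```

>>> step_arm --targets '[{"travel": [0, 0, -0.02], "angular": [0, 0, 0], "gripper": 0}, {"travel": [0, 0, -0.04], "angular": [0, 0, 0], "gripper": 0}, {"travel": [0, 0, -0.04], "angular": [0, 0, 0], "gripper": 0}, {"travel": [0.001, -0.015, -0.04], "angular": [0, 0, 0], "gripper": 0}, {"travel": [0.001, -0.025, -0.04], "angular": [0, 0, 0], "gripper": 0}, {"travel": [0.002, -0.035, -0.04], "angular": [0, 0, 0], "gripper": 0}, {"travel": [0.002, -0.045, -0.04], "angular": [0, 0, 0], "gripper": 0}, {"travel": [0.003, -0.055, -0.04], "angular": [0, 0, 0], "gripper": 0}, {"travel": [0.004, -0.065, -0.04], "angular": [0, 0, 0], "gripper": 0}, {"travel": [0.004, -0.075, -0.04], "angular": [0, 0, 0], "gripper": 0}]'

```text
t: 3.75
tool_pos: [0.5655, 0.1423, 0.0279]
tool_rot: [-2.163, -2.274, -0.007]
contact_force: [-0.5, 10.5, -1.0]
opening: -0.0002
grip_force: 5.1
```

>>> step_arm --targets '[{"travel": [0, -0.007, 0], "angular": [0, 0, 0], "gripper": 0}, {"travel": [0.001, -0.014, 0], "angular": [0, 0, 0], "gripper": 0}, {"travel": [0.001, -0.02, 0], "angular": [0, 0, 0], "gripper": 0}, {"travel": [0.001, -0.022, 0], "angular": [0, 0, 0], "gripper": 0}, {"travel": [0.001, -0.022, 0], "angular": [0, 0, 0], "gripper": 0}]'

```text
t: 4.25
tool_pos: [0.5661, 0.1287, 0.0278]
tool_rot: [-2.163, -2.274, -0.006]
contact_force: [-0.6, 8.4, -0.2]
opening: -0.0004
grip_force: 4.1
```

Creep in until the force climbs.

>>> step_arm --targets '[{"travel": [0, -0.002, 0], "angular": [0, 0, 0], "gripper": 0}, {"travel": [0, -0.004, 0], "angular": [0, 0, 0], "gripper": 0}, {"travel": [0, -0.005, 0], "angular": [0, 0, 0], "gripper": 0}, {"travel": [0, -0.005, 0], "angular": [0, 0, 0], "gripper": 0}]'

```text
t: 4.65
tool_pos: [0.5663, 0.126, 0.0278]
tool_rot: [-2.163, -2.274, -0.007]
contact_force: [-0.5, 8.9, -0.8]
opening: 0.0002
grip_force: 4.4
```

>>> step_arm --targets '[{"travel": [0, -0.002, 0], "angular": [0, 0, 0], "gripper": 0}, {"travel": [0, -0.004, 0], "angular": [0, 0, 0], "gripper": 0}, {"travel": [0, -0.005, 0], "angular": [0, 0, 0], "gripper": 0}, {"travel": [0, -0.005, 0], "angular": [0, 0, 0], "gripper": 0}]'

```text
t: 5.05
tool_pos: [0.5664, 0.1241, 0.0279]
tool_rot: [-2.163, -2.273, -0.01]
contact_force: [1.4, 13.1, -1.4]
opening: -0.0
grip_force: 6.5
```

>>> step_arm --targets '[{"travel": [0, -0.002, 0], "angular": [0, 0, 0], "gripper": 0}, {"travel": [0, -0.004, 0], "angular": [0, 0, 0], "gripper": 0}, {"travel": [0, -0.004, 0], "angular": [0, 0, 0], "gripper": 0}]'

```text
t: 5.35
tool_pos: [0.5663, 0.124, 0.0279]
tool_rot: [-2.161, -2.27, -0.016]
contact_force: [1.2, 20.9, -1.4]
opening: -0.0003
grip_force: 10.5
```

>>> step_arm --targets '[{"travel": [0, 0.015, 0], "angular": [0, 0, 0], "gripper": 0}, {"travel": [0, 0.03, 0.01], "angular": [0, 0, 0], "gripper": 0}, {"travel": [0, 0.03, 0.08], "angular": [0, 0, 0], "gripper": 0}, {"travel": [0, 0.03, 0.16], "angular": [0, 0, 0], "gripper": 0}, {"travel": [0, 0.03, 0.24], "angular": [0, 0, 0], "gripper": 0}, {"travel": [0.003, -0.05, 0.28], "angular": [0, 0, 0], "gripper": 0}, {"travel": [0.006, -0.13, 0.29], "angular": [0, 0, 0], "gripper": 0}, {"travel": [0.01, -0.2, 0.29], "angular": [0, 0, 0], "gripper": 0}, {"travel": [0.013, -0.246, 0.29], "angular": [0, 0, 0], "gripper": 0}, {"travel": [0.013, -0.246, 0.29], "angular": [0, 0, 0], "gripper": 0}]'

```text
t: 6.35
tool_pos: [0.5742, -0.0327, 0.2024]
tool_rot: [2.168, 2.27, -0.0]
contact_force: [0.3, 1.3, 0.3]
opening: 0.0001
grip_force: 0.0
```

```bash
python3 - <<'E'
from h import *
snap('wrist','w2'); b=ctrl.get_obs(); print(b['tool_pos'].round(4),J(b['tool_pos']))
E
```

```text
[ 0.5741 -0.0308  0.2021] [ 0.1213 -0.0002]
```

View pics/w2.png

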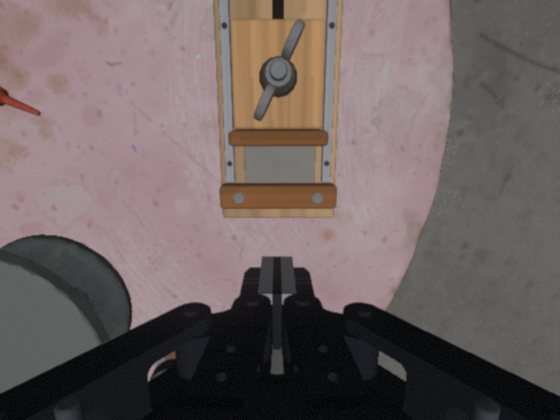

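Tile is snug and square between the upright (rows 128–146) and the fence (rows 183–209). The nut's hub top is at (278,70), with wing tips at about (299,24) and (260,116).

```bash
python3 - <<'E'
from h import *
d=np.load('pics/w2.npz')
for n,u,v,z in[('jL',232,19,.04),('jR',325,19,.04),('uprfrontL',229,146,.074),('uprfrontR',328,146,.074),('fenceL',221,184,.038),('fenceR',336,184,.038),('hub',278,70,.092),('w1',299,24,.08),('w2',260,116,.08)]: print(n,J(ray(d,u,v,z)))
E
```

```text
jL [-0.0226 -0.0357]
jR [-0.0223  0.0383]
uprfrontL [ 0.0743 -0.0377]
uprfrontR [0.0747 0.0392]
fenceL [ 0.1107 -0.0513]
fenceR [0.1112 0.053 ]
hub [0.022  0.0005]
w1 [-0.0091  0.0152]
w2 [ 0.0521 -0.013 ]
```

```bash
cat >> h.py <<'E'
N=(.022,.001)
def circ(phis,cmd,r=.032):
    for f in phis:
        w=W(N[0]+r*np.cos(np.radians(f)),N[1]+r*np.sin(np.radians(f))); print(f,((w-cmd[:2])/.6).round(3))
E
python3 - <<'E'
from h import *
c=(.574,-.0292); circ([225],c)
s=W(N[0]+.032*np.cos(np.radians(225)),N[1]+.032*np.sin(np.radians(225)))
print('from start'); circ([215,205,195,185,175,165,155,145,135,125,115,105,95,85,80,75,72,270],s)
E
```

```text
225 [-0.046  0.199]
from start
215 [0.007 0.006]
205 [0.015 0.011]
195 [0.023 0.015]
185 [0.032 0.017]
175 [0.042 0.018]
165 [0.051 0.016]
155 [0.06  0.014]
145 [0.068 0.009]
135 [0.075 0.004]
125 [ 0.082 -0.003]
115 [ 0.087 -0.011]
105 [ 0.09  -0.019]
95 [ 0.092 -0.028]
85 [ 0.093 -0.038]
80 [ 0.092 -0.042]
75 [ 0.092 -0.047]
72 [ 0.091 -0.05 ]
270 [-0.014 -0.038]
```

>>> step_arm --targets '[{"travel": [-0.02, 0.07, 0], "angular": [0, 0, 0], "gripper": 0}, {"travel": [-0.035, 0.14, 0], "angular": [0, 0, 0], "gripper": 0}, {"travel": [-0.046, 0.199, 0], "angular": [0, 0, 0], "gripper": 0}, {"travel": [-0.046, 0.199, -0.04], "angular": [0, 0, 0], "gripper": 0}, {"travel": [-0.046, 0.199, -0.1], "angular": [0, 0, 0], "gripper": 0}, {"travel": [-0.046, 0.199, -0.16], "angular": [0, 0, 0], "gripper": 0}, {"travel": [-0.046, 0.199, -0.21], "angular": [0, 0, 0], "gripper": 0}, {"travel": [-0.046, 0.199, -0.248], "angular": [0, 0, 0], "gripper": 0}, {"travel": [-0.046, 0.199, -0.248], "angular": [0, 0, 0], "gripper": 0}, {"travel": [-0.046, 0.199, -0.248], "angular": [0, 0, 0], "gripper": 0}]'

```text
t: 7.4
tool_pos: [0.5463, 0.0911, 0.0529]
tool_rot: [-2.163, -2.278, 0.0]
contact_force: [-0.7, 0.1, 1.4]
opening: -0.0
grip_force: 0.0
```

>>> step_arm --targets '[{"travel": [0.007, 0.006, 0], "angular": [0, 0, 0], "gripper": 0}, {"travel": [0.015, 0.011, 0], "angular": [0, 0, 0], "gripper": 0}, {"travel": [0.023, 0.015, 0], "angular": [0, 0, 0], "gripper": 0}, {"travel": [0.032, 0.017, 0], "angular": [0, 0, 0], "gripper": 0}, {"travel": [0.042, 0.018, 0], "angular": [0, 0, 0], "gripper": 0}, {"travel": [0.051, 0.016, 0], "angular": [0, 0, 0], "gripper": 0}, {"travel": [0.06, 0.014, 0], "angular": [0, 0, 0], "gripper": 0}, {"travel": [0.068, 0.009, 0], "angular": [0, 0, 0], "gripper": 0}]'

```text
t: 8.2
tool_pos: [0.5875, 0.0957, 0.0523]
tool_rot: [-2.164, -2.277, 0.0]
contact_force: [-0.5, 0.0, -0.3]
opening: 0.0002
grip_force: 0.5
```

>>> step_arm --targets '[{"travel": [0.007, -0.005, 0], "angular": [0, 0, 0], "gripper": 0}, {"travel": [0.014, -0.012, 0], "angular": [0, 0, 0], "gripper": 0}, {"travel": [0.019, -0.02, 0], "angular": [0, 0, 0], "gripper": 0}, {"travel": [0.022, -0.028, 0], "angular": [0, 0, 0], "gripper": 0}, {"travel": [0.024, -0.037, 0], "angular": [0, 0, 0], "gripper": 0}, {"travel": [0.025, -0.047, 0], "angular": [0, 0, 0], "gripper": 0}, {"travel": [0.024, -0.051, 0], "angular": [0, 0, 0], "gripper": 0}, {"travel": [0.024, -0.056, 0], "angular": [0, 0, 0], "gripper": 0}, {"travel": [0.023, -0.059, 0], "angular": [0, 0, 0], "gripper": 0}, {"travel": [0.023, -0.059, 0], "angular": [0, 0, 0], "gripper": 0}]'

```text
t: 9.2
tool_pos: [0.601, 0.06, 0.0526]
tool_rot: [2.164, 2.277, -0.0]
contact_force: [0.8, 0.2, 0.1]
opening: -0.0002
grip_force: 0.2
```

```bash
python3 - <<'E'
from h import *
b=ctrl.get_obs(); j=J(b['tool_pos']); print(b['tool_pos'].round(4),(j-N).round(4))
f=lambda p:W(N[0]+.032*np.cos(np.radians(p)),N[1]+.032*np.sin(np.radians(p)))
print('back from 72');circ([270],f(72)); print('stroke from 270'); circ(range(260,65,-10),f(270))
E
```

```text
[0.601  0.06   0.0526] [0.01   0.0303]
back from 72
270 [-0.105  0.011]
stroke from 270
260 [0.    0.009]
250 [0.002 0.018]
240 [0.006 0.027]
230 [0.011 0.035]
220 [0.017 0.042]
210 [0.024 0.047]
200 [0.033 0.052]
190 [0.041 0.055]
180 [0.051 0.056]
170 [0.06  0.056]
160 [0.069 0.054]
150 [0.078 0.05 ]
140 [0.085 0.045]
130 [0.092 0.039]
120 [0.098 0.032]
110 [0.102 0.023]
100 [0.105 0.015]
90 [0.107 0.005]
80 [ 0.106 -0.004]
70 [ 0.104 -0.013]
```

>>> step_arm --targets '[{"travel": [0, 0.007, 0], "angular": [0, 0, 0], "gripper": 0}, {"travel": [0, 0.007, 0.06], "angular": [0, 0, 0], "gripper": 0}, {"travel": [-0.01, 0.009, 0.095], "angular": [0, 0, 0], "gripper": 0}, {"travel": [-0.06, 0.011, 0.095], "angular": [0, 0, 0], "gripper": 0}, {"travel": [-0.105, 0.011, 0.095], "angular": [0, 0, 0], "gripper": 0}, {"travel": [-0.105, 0.011, 0.095], "angular": [0, 0, 0], "gripper": 0}]'

```text
t: 9.8
tool_pos: [0.5351, 0.0675, 0.1086]
tool_rot: [-2.162, -2.277, 0.003]
contact_force: [0.5, 0.1, 0.3]
opening: 0.0
grip_force: 0.0
```

```bash
python3 - <<'E'
from h import *
snap('scene','s1'); a=cv2.imread('pics/s1.png')[170:260,180:300]; cv2.imwrite('pics/s1c.png',cv2.resize(a,(800,600),interpolation=cv2.INTER_CUBIC))
E
```

```text
(no output)
```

View pics/s1c.png

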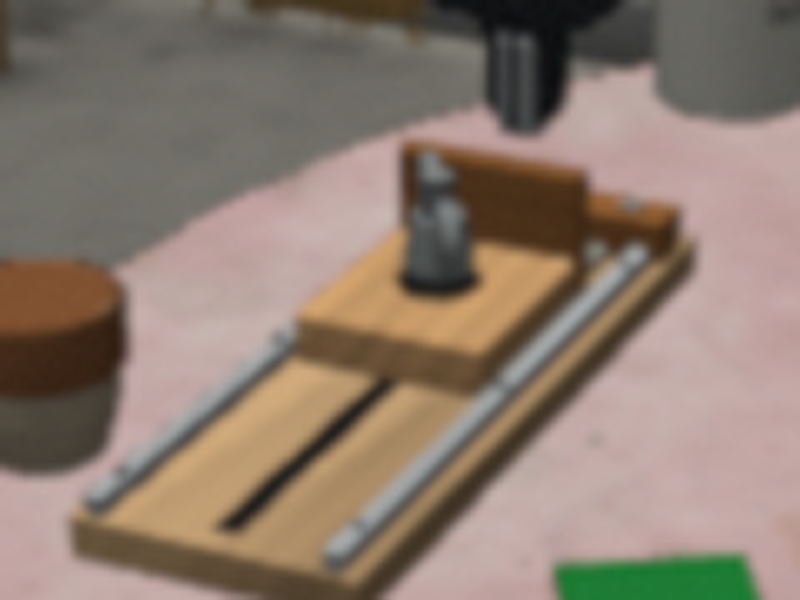

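>>> step_arm --targets '[{"travel": [0, 0, -0.05], "angular": [0, 0, 0], "gripper": 0}, {"travel": [0, 0, -0.095], "angular": [0, 0, 0], "gripper": 0}, {"travel": [0, 0, -0.095], "angular": [0, 0, 0], "gripper": 0}, {"travel": [0, 0.009, -0.095], "angular": [0, 0, 0], "gripper": 0}, {"travel": [0.002, 0.018, -0.095], "angular": [0, 0, 0], "gripper": 0}, {"travel": [0.006, 0.027, -0.095], "angular": [0, 0, 0], "gripper": 0}, {"travel": [0.011, 0.035, -0.095], "angular": [0, 0, 0], "gripper": 0}, {"travel": [0.017, 0.042, -0.095], "angular": [0, 0, 0], "gripper": 0}, {"travel": [0.024, 0.047, -0.095], "angular": [0, 0, 0], "gripper": 0}, {"travel": [0.033, 0.052, -0.095], "angular": [0, 0, 0], "gripper": 0}]'

```text
t: 10.85
tool_pos: [0.5579, 0.0984, 0.0525]
tool_rot: [-2.164, -2.277, 0.001]
contact_force: [-2.0, -0.2, -0.5]
opening: -0.0002
grip_force: 0.6
```

>>> step_arm --targets '[{"travel": [0.008, 0.003, 0], "angular": [0, 0, 0], "gripper": 0}, {"travel": [0.018, 0.004, 0], "angular": [0, 0, 0], "gripper": 0}, {"travel": [0.027, 0.004, 0], "angular": [0, 0, 0], "gripper": 0}, {"travel": [0.036, 0.002, 0], "angular": [0, 0, 0], "gripper": 0}, {"travel": [0.045, -0.002, 0], "angular": [0, 0, 0], "gripper": 0}, {"travel": [0.052, -0.007, 0], "angular": [0, 0, 0], "gripper": 0}, {"travel": [0.059, -0.013, 0], "angular": [0, 0, 0], "gripper": 0}, {"travel": [0.065, -0.02, 0], "angular": [0, 0, 0], "gripper": 0}, {"travel": [0.065, -0.02, 0], "angular": [0, 0, 0], "gripper": 0}]'

```text
t: 11.75
tool_pos: [0.5975, 0.0855, 0.0527]
tool_rot: [2.164, 2.276, 0.001]
contact_force: [1.1, 0.2, 0.0]
opening: 0.0002
grip_force: 0.1
```

>>> step_arm --targets '[{"travel": [0.002, -0.004, 0], "angular": [0, 0, 0], "gripper": 0}, {"travel": [0.004, -0.009, 0], "angular": [0, 0, 0], "gripper": 0}, {"travel": [0.006, -0.013, 0], "angular": [0, 0, 0], "gripper": 0}, {"travel": [0.007, -0.017, 0], "angular": [0, 0, 0], "gripper": 0}, {"travel": [0.007, -0.017, 0], "angular": [0, 0, 0], "gripper": 0}]'

```text
t: 12.25
tool_pos: [0.6012, 0.0756, 0.0526]
tool_rot: [2.164, 2.277, 0.0]
contact_force: [1.0, 1.0, -0.2]
opening: -0.0002
grip_force: 0.2
```

>>> step_arm --targets '[{"travel": [0.001, -0.005, 0], "angular": [0, 0, 0], "gripper": 0}, {"travel": [0.002, -0.01, 0], "angular": [0, 0, 0], "gripper": 0}, {"travel": [0.002, -0.014, 0], "angular": [0, 0, 0], "gripper": 0}, {"travel": [0.002, -0.014, 0], "angular": [0, 0, 0], "gripper": 0}]'

```text
t: 12.65
tool_pos: [0.6023, 0.0672, 0.0526]
tool_rot: [2.164, 2.277, -0.0]
contact_force: [1.0, -0.2, 0.4]
opening: -0.0001
grip_force: 0.2
```

>>> step_arm --targets '[{"travel": [0, -0.004, 0], "angular": [0, 0, 0], "gripper": 0}, {"travel": [-0.001, -0.008, 0], "angular": [0, 0, 0], "gripper": 0}, {"travel": [-0.002, -0.012, 0], "angular": [0, 0, 0], "gripper": 0}, {"travel": [-0.002, -0.012, 0], "angular": [0, 0, 0], "gripper": 0}]'

```text
t: 13.05
tool_pos: [0.601, 0.0599, 0.0525]
tool_rot: [2.164, 2.277, -0.0]
contact_force: [0.5, 0.2, 1.0]
opening: -0.0001
grip_force: 0.2
```

>>> step_arm --targets '[{"travel": [0, 0.007, 0], "angular": [0, 0, 0], "gripper": 0}, {"travel": [0, 0.007, 0.06], "angular": [0, 0, 0], "gripper": 0}, {"travel": [-0.01, 0.009, 0.09], "angular": [0, 0, 0], "gripper": 0}, {"travel": [-0.06, 0.011, 0.09], "angular": [0, 0, 0], "gripper": 0}, {"travel": [-0.105, 0.011, 0.09], "angular": [0, 0, 0], "gripper": 0}, {"travel": [-0.105, 0.011, 0.09], "angular": [0, 0, 0], "gripper": 0}, {"travel": [-0.105, 0.011, 0.045], "angular": [0, 0, 0], "gripper": 0}, {"travel": [-0.105, 0.011, 0], "angular": [0, 0, 0], "gripper": 0}, {"travel": [-0.105, 0.011, 0], "angular": [0, 0, 0], "gripper": 0}]'

```text
t: 13.95
tool_pos: [0.5352, 0.067, 0.0486]
tool_rot: [-2.16, -2.274, 0.008]
contact_force: [-0.9, 0.5, -1.0]
opening: 0.0
grip_force: 0.0
```

>>> step_arm --targets '[{"travel": [0, 0.005, 0], "angular": [0, 0, 0], "gripper": 0}, {"travel": [0, 0.009, 0], "angular": [0, 0, 0], "gripper": 0}, {"travel": [0.001, 0.014, 0], "angular": [0, 0, 0], "gripper": 0}, {"travel": [0.002, 0.018, 0], "angular": [0, 0, 0], "gripper": 0}, {"travel": [0.004, 0.023, 0], "angular": [0, 0, 0], "gripper": 0}, {"travel": [0.006, 0.027, 0], "angular": [0, 0, 0], "gripper": 0}, {"travel": [0.006, 0.027, 0], "angular": [0, 0, 0], "gripper": 0}]'

```text
t: 14.65
tool_pos: [0.5418, 0.0835, 0.0527]
tool_rot: [2.164, 2.278, 0.0]
contact_force: [-0.0, 0.6, 0.4]
opening: -0.0001
grip_force: 0.1
```

>>> step_arm --targets '[{"travel": [0.002, 0.004, 0], "angular": [0, 0, 0], "gripper": 0}, {"travel": [0.005, 0.008, 0], "angular": [0, 0, 0], "gripper": 0}, {"travel": [0.008, 0.012, 0], "angular": [0, 0, 0], "gripper": 0}, {"travel": [0.011, 0.015, 0], "angular": [0, 0, 0], "gripper": 0}, {"travel": [0.011, 0.015, 0], "angular": [0, 0, 0], "gripper": 0}]'

```text
t: 15.15
tool_pos: [0.5484, 0.0925, 0.0525]
tool_rot: [-2.164, -2.278, -0.0]
contact_force: [0.4, -0.2, -0.9]
opening: -0.0002
grip_force: 0.1
```

>>> step_arm --targets '[{"travel": [0.003, 0.003, 0], "angular": [0, 0, 0], "gripper": 0}, {"travel": [0.007, 0.005, 0], "angular": [0, 0, 0], "gripper": 0}, {"travel": [0.011, 0.008, 0], "angular": [0, 0, 0], "gripper": 0}, {"travel": [0.016, 0.01, 0], "angular": [0, 0, 0], "gripper": 0}, {"travel": [0.016, 0.01, 0], "angular": [0, 0, 0], "gripper": 0}]'

```text
t: 15.65
tool_pos: [0.5562, 0.0976, 0.0517]
tool_rot: [-2.162, -2.276, 0.007]
contact_force: [-7.0, -3.5, 2.6]
opening: -0.0002
grip_force: 3.1
```

>>> step_arm --targets '[{"travel": [-0.008, -0.005, 0], "angular": [0, 0, 0], "gripper": 0}, {"travel": [-0.02, -0.005, 0], "angular": [0, 0, 0], "gripper": 0}, {"travel": [-0.02, -0.005, 0.03], "angular": [0, 0, 0], "gripper": 0}, {"travel": [-0.02, -0.005, 0.1], "angular": [0, 0, 0], "gripper": 0}, {"travel": [-0.02, -0.005, 0.18], "angular": [0, 0, 0], "gripper": 0}, {"travel": [0, -0.07, 0.247], "angular": [0, 0, 0], "gripper": 0}, {"travel": [0.02, -0.14, 0.247], "angular": [0, 0, 0], "gripper": 0}, {"travel": [0.027, -0.212, 0.247], "angular": [0, 0, 0], "gripper": 0}, {"travel": [0.027, -0.212, 0.247], "angular": [0, 0, 0], "gripper": 0}]'

```text
t: 16.55
tool_pos: [0.5749, -0.0333, 0.2019]
tool_rot: [2.168, 2.269, 0.001]
contact_force: [-0.1, 1.5, -0.6]
opening: -0.0003
grip_force: 0.0
```

```bash
python3 - <<'E'
from h import *
snap('wrist','w3'); b=ctrl.get_obs(); print(b['tool_pos'].round(4),J(b['tool_pos']))
a=cv2.imread('pics/w3.png')[0:220,200:360]; cv2.imwrite('pics/w3c.png',cv2.resize(a,None,fx=2.7,fy=2.7,interpolation=cv2.INTER_CUBIC))
E
```

```text
[ 0.5743 -0.0311  0.2012] [1.216e-01 1.000e-04]
```

View pics/w3c.png

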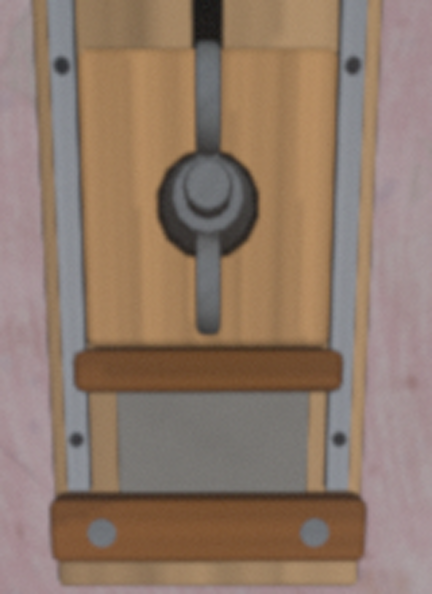

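The wings now lie exactly along the jig (col ~207 at both tips), so the nut is home on its washer. The jaw's rear edge is at crop row ~48 and the tile is square. I'll check that the jaw hasn't moved.

```bash
python3 - <<'E'
from h import *
g=lambda f:cv2.cvtColor(cv2.imread(f),cv2.COLOR_BGR2GRAY)[:,238:265].astype(float).mean(1)
for f in('w2','w3'):
    d=np.load(f'pics/{f}.npz'); p=np.gradient(g(f'pics/{f}.png'))
    r=lambda a,b:a+np.argmax(abs(p[a:b]))
    jb,uf,fe=r(10,30),r(138,155),r(178,190)
    print(f,jb,uf,fe,J(ray(d,250,jb,.04)),J(ray(d,250,uf,.074)),J(ray(d,250,fe,.038)))
E
```

```text
w2 20 146 183 [-0.0219 -0.0214] [ 0.0743 -0.0214] [ 0.1099 -0.025 ]
w3 18 145 182 [-0.0224 -0.0204] [ 0.0742 -0.0205] [ 0.1096 -0.024 ]
```

```bash
python3 -c "
from station import ctrl
print(ctrl.finish_job())"
```

```text
the job is handed in; nothing more can be done
None
```

I handed the job in at about 16.6 s with the tile snug and square against the fence, the wing nut turned clockwise to home on its washer in three strokes, and the arm clear; no verdict was returned.

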